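# Press-test three clamped leaf springs and mark the soft one

## Robot

A 6-joint arm with a two-finger parallel gripper is mounted at the origin on the work surface; the furniture and walls round the work are solid. World frame = base frame: x ahead of the robot, y to its left, z up, the work surface at z = 0. Lengths are in m, angles in rad, forces in N, time in s.
With the tool pointing down it reaches from about 0.25 to 0.85 m from the base axis. Payload 12.5 kg.
Tool frame: the origin (TCP) lies on the centre line of the jaws, within the pads' length; the fingertips stand 8 mm ahead of it and the grasp point (between the pads) lies 11 mm behind it; z points along the fingers, y is the line along which they close (so a half turn about z gives the same grasp; the last joint's range is limited). The gripper opens to 93 mm and grips with 3 to 60 N. Pads are 15 mm wide; open, the fingers measure 128 mm over their backs; the gripper's body (75 mm by 188 mm) begins 65 mm behind the grasp point.
Start: joints at [1.1, 0.351, 1.652, -0, 1.139, -0.085], TCP at [0.207, 0.51, 0.227] pointing down, gripper open.
Joint ranges: [-2.75, 2.75], [-0.79, 2.1], [0.01, 2.65], [-1.57, 4.71], [0.07, 3.14], [-2.87, 2.87]. Speed limits (rad/s): [2.22, 2.22, 2.79, 3.14, 3.14, 3.14].

## Interface

Orientations are given as a rotation vector (axis times angle).
In Python, from rig import manip gives the robot as it stands.
- The arm moves only by the tool send_rows, never from a script. Its argument "deltas" is a list of rows, each a list of 7 numbers: the turn, a rotation vector about the tool's x, y, z in rad, then the shift along the tool's x, y, z in m, then the finger opening in m, from 0 to 0.093. In form: [[ax, ay, az, tx, ty, tz, jaw], ...]. A call has exactly 5 rows; each row shifts and turns the commanded pose from where the row before left it, along the tool's axes as they then stand; what a row does not reach is not made up. A row lasts 1/12 s, in which the tool goes at most 41.7 mm and 7.16 degrees, less where a joint would pass 70% of its speed; a pose out of reach is approached as far as the arm can. A call is refused whole if a number of a shift passes 0.0417 or a number of a turn 0.125, either way. A call with a gripper value outside its range is refused whole. The fingers move at their own pace and stop on an object; "force" is the grip in N (left out, the last holds). Time passes only in rows, so rows that do not move let the fingers close, or fill a call up. It gives the time, the measured TCP pose, the force, the opening and the grip force at its end, in the units of the state.
- manip.get_obs(): the state, without advancing time (a new reading comes with each control period).
- manip.camera(name): name is "scene" or "top"; returns the picture (400x640x3 uint8, blue, green, red); there is no depth.
- manip.camera_info(name): a dict with "intrinsics" (3x3 intrinsics, pixels), "R" (3x3) and "t" (3): a world point X has camera coordinates R X + t. Camera axes: x right, y down, z forward; pixel columns grow to the right and rows downward; lengths in m; the calibration is good to about 2 mm. A picture is of the moment at which its call begins. camera_info takes no time and is no camera call.
- manip.finish_job(): hands the job in; it is judged then, once.
Trained networks look in the newest picture that a camera, given by its name, has taken for a name from the list of things; names that differ only in an ending like _2 or _b are one class to them, and where a whole thing is asked for, a point or a joint stands for the part that bears it (a point fixed in the world has none). Each returns a list of dicts, best first, with "score" (0 to 1); they miss things now and then, are a little off and sometimes report something else, mostly with a low value. They report only what shows in the picture. A call takes as long as a camera call.
- manip.search_frame(label, camera): "bbox" ([left, top, right, bottom] in pixels, round what is visible of it).
- manip.cut_out(label, camera): "region" (400x640 bool, what is visible of it) and "bbox" ([left, top, right, bottom] in pixels, round what is visible of it).
- manip.place_of(label, camera): "point" ([column, row] in pixels: a listed point, or the origin of a listed thing).
The state is a dict: "time_s": time; "joint_positions": joint angles; "qvel": joint speeds; "joint_efforts": joint torques, N m; "ee_pos": TCP position; "ee_rot": TCP orientation; "ft_force": force on the tool from outside, world axes, zero at the start; "ft_torque": the same for the moment, N m; "finger_gap": finger opening in m; "gripper_force": force on a finger pad.
Only numpy, scipy, OpenCV 4.12 (cv2) and the standard library are available. Lean on these libraries where they do the work, as an engineer would, in place of code of your own. Each camera call takes 0.05 s, during which the arm holds its last target. There are 200 camera calls.

## Task

Three spring leaves are held in clamps; one of them has gone soft. Press the rivet at the free tip of every leaf down until the leaf rests on its rubber stop, never with more than 18 newtons, and judge by the resistance which leaf is soft; then put the loose steel collar over the post of that clamp, flat down on its base plate. Leave the other things on the table where they stand.

Things in the scene. Friction and masses are not known exactly. Their poses are not given: they have to be found in the camera images.
- clamp_1: One of three look-alike leaf-spring clamps, fixed to the table; any one may hold the soft leaf. Dark base plate 170 x 50 x 10 mm, origin mid-underside, z up. Grey block with two screw heads at x 0 to +34 mm, 69 mm high; the leaf sticks out of it to -x. Upright post, 14 mm diameter, at x +60 mm, top 48 mm over the table.
- leaf_1: Steel leaf of clamp_1, 22 mm wide, 77 mm long to its tip at -x. Origin: its hinge at the block's edge, 55 mm over the table, mid-thickness. Press the domed brass rivet at x -66 mm (top 4 mm above the origin). Sound: 0.7 N preload in the clamp, then 0.6 N/mm at the rivet; the one soft leaf: slack, 0.3 N/mm. After 8 to 13 mm (each set differently) a rubber stop adds 4 N/mm. Over 18 N spoils it.
- witness_1 (a joint): Thin brass pin, 5 mm diameter, beside the rubber stop under the leaf tip of clamp_1, standing 4 mm above the rubber. The leaf pushes it down (0.6 N friction) and it stays down. In m: 0 at the start, 0.004 when the leaf has reached the rubber, more as the rubber is squeezed.
- post_1 (a point): Foot of the post of clamp_1, on the axis, at the top of the base plate (10 mm above the table); the post rises 38 mm from here. Axes as the clamp's.
- clamp_2: One of three look-alike leaf-spring clamps, fixed to the table; any one may hold the soft leaf. Dark base plate 170 x 50 x 10 mm, origin mid-underside, z up. Grey block with two screw heads at x 0 to +34 mm, 69 mm high; the leaf sticks out of it to -x. Upright post, 14 mm diameter, at x +60 mm, top 48 mm over the table.
- leaf_2: Steel leaf of clamp_2, 22 mm wide, 77 mm long to its tip at -x. Origin: its hinge at the block's edge, 55 mm over the table, mid-thickness. Press the domed brass rivet at x -66 mm (top 4 mm above the origin). Sound: 0.7 N preload in the clamp, then 0.6 N/mm at the rivet; the one soft leaf: slack, 0.3 N/mm. After 8 to 13 mm (each set differently) a rubber stop adds 4 N/mm. Over 18 N spoils it.
- witness_2 (a joint): Thin brass pin, 5 mm diameter, beside the rubber stop under the leaf tip of clamp_2, standing 4 mm above the rubber. The leaf pushes it down (0.6 N friction) and it stays down. In m: 0 at the start, 0.004 when the leaf has reached the rubber, more as the rubber is squeezed.
- post_2 (a point): Foot of the post of clamp_2, on the axis, at the top of the base plate (10 mm above the table); the post rises 38 mm from here. Axes as the clamp's.
- clamp_3: One of three look-alike leaf-spring clamps, fixed to the table; any one may hold the soft leaf. Dark base plate 170 x 50 x 10 mm, origin mid-underside, z up. Grey block with two screw heads at x 0 to +34 mm, 69 mm high; the leaf sticks out of it to -x. Upright post, 14 mm diameter, at x +60 mm, top 48 mm over the table.
- leaf_3: Steel leaf of clamp_3, 22 mm wide, 77 mm long to its tip at -x. Origin: its hinge at the block's edge, 55 mm over the table, mid-thickness. Press the domed brass rivet at x -66 mm (top 4 mm above the origin). Sound: 0.7 N preload in the clamp, then 0.6 N/mm at the rivet; the one soft leaf: slack, 0.3 N/mm. After 8 to 13 mm (each set differently) a rubber stop adds 4 N/mm. Over 18 N spoils it.
- witness_3 (a joint): Thin brass pin, 5 mm diameter, beside the rubber stop under the leaf tip of clamp_3, standing 4 mm above the rubber. The leaf pushes it down (0.6 N friction) and it stays down. In m: 0 at the start, 0.004 when the leaf has reached the rubber, more as the rubber is squeezed.
- post_3 (a point): Foot of the post of clamp_3, on the axis, at the top of the base plate (10 mm above the table); the post rises 38 mm from here. Axes as the clamp's.
- collar: Loose plain steel shaft collar (a thick ring), 44 mm outside, 26 mm bore, 24 mm high, 120 g, lying flat on the table; origin in the centre of its underside, z along its axis. It is the reject marker.
- copper_beaker: Bystander: copper beaker with a handle, 70 x 89 x 68 mm, origin under its centre.
- brass_finial: Bystander: brass bed-knob, 40 mm diameter, 59 mm high, origin under its centre.
- flux_tin: Bystander: small round tin, 55 mm diameter, 34 mm high, origin under its centre.

How it is judged:
On the way, in this order (a step that is already met when the one before it is completed fails the run):
1. every leaf has been pressed down onto its rubber stop (witness pins at 4 mm or more) (value of joint each of witness_1, witness_2, witness_3 above 0.004 m), for 0.1 s.
2. the collar lies over the post of the soft leaf's clamp (((horizontal distance between collar and post_1 below 0.01 m and z of collar in the frame of post_1 below 0.005 m and contact force between leaf_1 and anything else below 1 N) or (horizontal distance between collar and post_2 below 0.01 m and z of collar in the frame of post_2 below 0.005 m and contact force between leaf_2 and anything else below 1 N) or (horizontal distance between collar and post_3 below 0.01 m and z of collar in the frame of post_3 below 0.005 m and contact force between leaf_3 and anything else below 1 N)) and angle between collar's own z axis and vertical below 0.12 rad), for 0.2 s.
At the end, for the whole second after the job is handed in: All three witness pins are down 4 mm or more; the collar lies still and flat (7 degrees) over the post of the clamp with the soft (unpreloaded) leaf, within 10 mm of its axis, underside less than 5 mm above the base plate; bystanders within 30 mm of where they stood (all of step 1 and all of step 2 and linear speed of collar below 0.02 m/s and distance of each of copper_beaker, brass_finial, flux_tin from where it was at the start of the episode below 0.03 m); the robot touches nothing.
It fails at once if a leaf is pressed with more than 18 N (contact force between any of the fingers, the arm and leaf_1 above 18 N or contact force between any of the fingers, the arm and leaf_2 above 18 N or contact force between any of the fingers, the arm and leaf_3 above 18 N).
It fails at once if a bystander is shifted by more than 30 mm (distance of any of copper_beaker, brass_finial, flux_tin from where it was at the start of the episode above 0.03 m).
It also fails if it takes over 64 s, if anything falls off the work surface, if the arm or the gripper's body presses on something with over 40 N, if the wrist force passes 120 N, or if a joint passes its speed limit or range.

## Working session

There is one attempt and no reset: what is moved stays moved. The work goes in short steps, Python scripts to look and compute and a tool call to move; the robot and the scene stay as the last step left them, time stands still between calls to the robot, and variables do not carry over. Pictures are saved under pics/ and viewed, at most 10 in all, crops included, and the job is handed in when it is done.

Besides the shell and the picture viewer there is one more tool, called after "Request:" by a JSON object that holds its "fn" and its "kwargs", one argument or row to a line. send_rows: Moves the arm, as the interface text tells. Its arguments: {"type":"object","properties":{"deltas":{"type":"array","items":{"type":"array","items":{"type":"number"}}},"force":{"type":"number"}},"required":["deltas"]}

```bash
mkdir -p pics; python3 - <<'E'
from rig import manip
import cv2,numpy as np
for c in("scene","top"):
    cv2.imwrite(f"pics/{c}0.png",manip.camera(c)); i=manip.camera_info(c); print(c,np.round(i["intrinsics"],1).tolist(),np.round(i["R"],4).tolist(),np.round(i["t"],4).tolist())
    for l in("clamp_1","leaf_1","post_1","collar","copper_beaker","brass_finial","flux_tin"):
        print(l,[(round(d["score"],2),np.round(d["point"]).tolist()) for d in manip.place_of(l,c)])
o=manip.get_obs();print(o)
E
```

```text
scene [[434.0, 0.0, 321.0], [0.0, 434.0, 197.1], [0.0, 0.0, 1.0]] [[0.5193, -0.8542, 0.0252], [-0.4468, -0.2965, -0.8441], [0.7285, 0.4271, -0.5356]] [-0.2826, 0.297, 0.885]
clamp_1 [(0.75, [326.0, 213.0]), (0.64, [265.0, 196.0]), (0.55, [375.0, 241.0])]
leaf_1 [(0.65, [262.0, 179.0]), (0.43, [377.0, 225.0]), (0.41, [324.0, 196.0])]
post_1 [(0.87, [340.0, 203.0]), (0.86, [274.0, 179.0]), (0.7, [383.0, 227.0]), (0.53, [376.0, 244.0])]
collar [(0.46, [202.0, 196.0])]
copper_beaker [(0.63, [236.0, 172.0]), (0.46, [382.0, 229.0])]
brass_finial [(0.71, [434.0, 252.0]), (0.29, [263.0, 178.0])]
flux_tin [(0.88, [458.0, 257.0])]
top [[465.7, 0.0, 321.9], [0.0, 465.7, 199.2], [0.0, 0.0, 1.0]] [[0.067, -0.9977, 0.0038], [-0.9758, -0.0663, -0.2082], [0.208, 0.0103, -0.9781]] [-0.0259, 0.5382, 1.2385]
clamp_1 [(0.9, [389.0, 214.0]), (0.81, [253.0, 197.0]), (0.59, [325.0, 200.0])]
leaf_1 [(0.79, [324.0, 192.0]), (0.79, [390.0, 214.0]), (0.55, [250.0, 192.0])]
post_1 [(0.76, [331.0, 180.0]), (0.64, [387.0, 192.0]), (0.6, [249.0, 173.0])]
collar [(0.69, [193.0, 223.0])]
copper_beaker [(0.87, [199.0, 174.0])]
brass_finial [(0.73, [195.0, 222.0]), (0.52, [440.0, 201.0])]
flux_tin [(0.56, [463.0, 196.0]), (0.55, [195.0, 173.0])]
{'time_s': 0.8, 'joint_positions': array([ 1.10036635e+00,  3.50724934e-01,  1.65178517e+00,  1.54830753e-05,
        1.13910981e+00, -8.46426903e-02]), 'qvel': array([ 4.00016708e-04,  1.56471156e-03,  2.33872486e-04, -1.52759118e-05,
       -9.57338027e-04,  2.25551555e-04]), 'joint_efforts': array([ 2.32214254e-03, -4.97204590e+01, -2.85485369e+01,  7.00833695e-02,
        2.18129600e-02, -8.54719133e-05]), 'ee_pos': array([0.20694873, 0.50956959, 0.22662454]), 'ee_rot': array([-6.02248238e-01, -3.08330497e+00,  3.51232973e-05]), 'ft_force': array([-0.05390828, -0.43138054, -0.11202681]), 'ft_torque': array([-0.00082458,  0.02898956, -0.00101782]), 'gripper_force': 0.0, 'finger_gap': 0.09286434195190339}
```

View pics/top0.png

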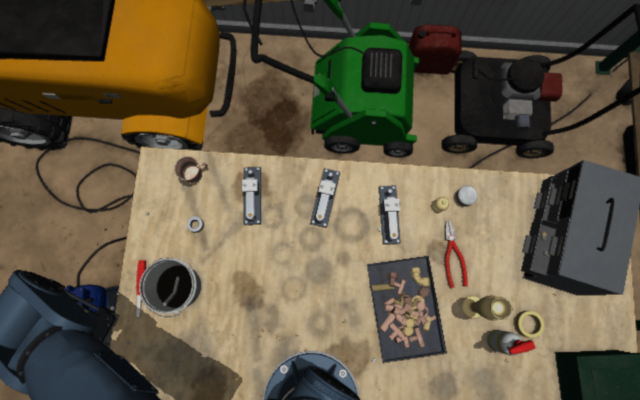

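View pics/scene0.png

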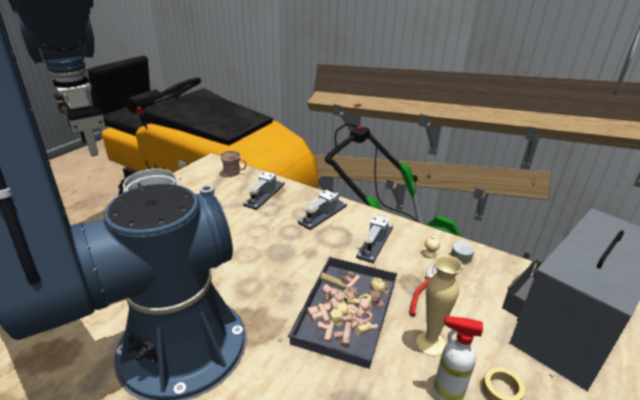

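The top picture shows three clamps at about (252,195), (324,197) and (389,214), posts on the far side and leaf tips toward the robot. The collar is at (195,224), the beaker at (188,170), the finial at (441,204) and the tin at (466,196). I'll zoom in for precision.

```bash
cat > h.py <<'E'
from rig import manip
import cv2,numpy as np
def proj(c,X):
    i=manip.camera_info(c);p=(np.asarray(X)@np.array(i["R"]).T+i["t"])@np.array(i["intrinsics"]).T;return p[...,:2]/p[...,2:]
def ray(c,uv,z):
    i=manip.camera_info(c);R=np.array(i["R"]);d=R.T@np.linalg.inv(i["intrinsics"])@np.array([uv[0],uv[1],1.]);o=-R.T@np.array(i["t"]);return o+d*(z-o[2])/d[2]
E
python3 - <<'E'
from h import *
im=cv2.imread("pics/top0.png")
a=[cv2.resize(im[160:250,x:x+50],None,fx=6,fy=6,interpolation=cv2.INTER_CUBIC) for x in(227,300,365)]
b=cv2.resize(im[205:245,170:220],None,fx=4,fy=4)
cv2.imwrite("pics/crop.png",cv2.resize(np.hstack(a),(800,480)))
manip.camera("top")
for l in("clamp_1","collar"):
    for d in manip.cut_out(l,"top"):
        m=d["region"].astype(np.uint8);c=max(cv2.findContours(m,0,1)[0],key=cv2.contourArea);print(l,round(d["score"],2),d["bbox"],cv2.minAreaRect(c),m.sum())
        ys,xs=np.nonzero(m);print(ray("top",(xs.mean(),ys.mean()),.012))
for n,z,pts in(("post foot",.01,[(331,180),(387,192),(249,173)]),("base",.0,[(325,200),(389,214),(253,197)]),("collar",.0,[(195,223)])):
    for p in pts:print(n,np.round(ray("top",p,z),3))
E
```

```text
clamp_1 0.77 [242.7, 168.6, 260.0, 224.1] ((251.0, 195.5), (57.0, 18.0), 90.0) 1020
[0.54649014 0.21451119 0.012     ]
clamp_1 0.65 [378.6, 186.6, 399.7, 243.8] ((389.5279846191406, 214.6275634765625), (58.65412139892578, 19.05889892578125), 85.76361083984375) 1027
[ 0.51686573 -0.18346265  0.012     ]
clamp_1 0.63 [311.4, 170.0, 338.8, 226.4] ((324.1808166503906, 198.03309631347656), (18.327062606811523, 58.21918869018555), 13.736268997192383) 1029
[0.55191927 0.00390387 0.012     ]
clamp_1 0.44 [316.5, 194.5, 326.6, 220.9] ((321.6114807128906, 207.02622985839844), (7.271998405456543, 26.912120819091797), 13.240518569946289) 181
[0.52554361 0.01004265 0.012     ]
collar 0.55 [184.8, 215.5, 202.9, 234.7] ((195.0, 224.5), (15.0, 16.0), 90.0) 182
[0.45076908 0.36695468 0.012     ]
post foot [ 0.607 -0.012  0.01 ]
post foot [ 0.583 -0.176  0.01 ]
post foot [0.612 0.228 0.01 ]
base [0.549 0.002 0.   ]
base [ 0.52  -0.185  0.   ]
base [0.544 0.211 0.   ]
collar [0.456 0.37  0.   ]
```

View pics/crop.png

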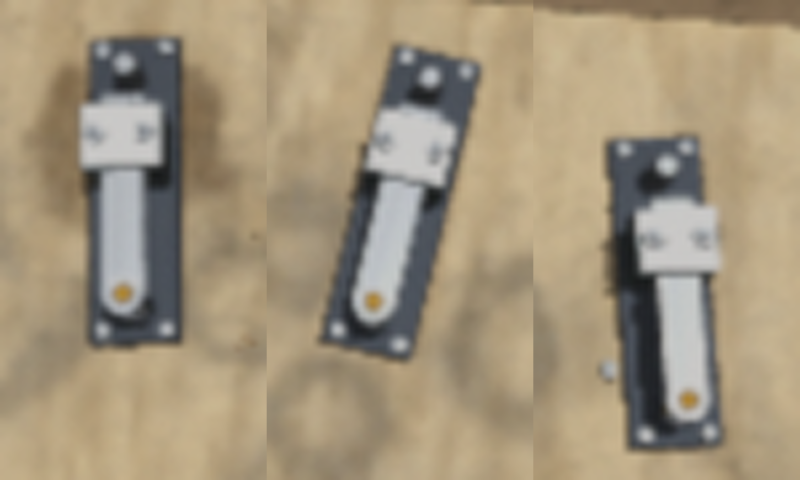

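```bash
python3 - <<'E'
from h import *
L=lambda x,y,x0:(x0+(x+.5)/5.3333-.5,160+(y+.5)/5.3333-.5)
for n,r,p in(("A",L(123,293,227),L(124,64,227)),("B",L(373-266.67,301,300),L(430-266.67,76,300)),("C",L(689-533.3,399,365),L(667-533.3,165,365))):
    a=ray("top",r,.059);b=ray("top",p,.048);d=b-a
    print(n,np.round(a,4),np.round(b,4),np.linalg.norm(d[:2]).round(4),np.degrees(np.arctan2(d[1],d[0])).round(1), proj("scene",np.array([a,b])).round(1).tolist())
im=cv2.imread("pics/scene0.png")
cv2.imwrite("pics/s.png",cv2.resize(im[150:270,190:400],None,fx=3.8,fy=3.8,interpolation=cv2.INTER_CUBIC))
t=cv2.imread("pics/top0.png");g=cv2.resize(t[205:245,175:215],None,fx=10,fy=10,interpolation=cv2.INTER_CUBIC);cv2.imwrite("pics/col.png",g)
E
```

```text
A [0.4816 0.2061 0.059 ] [0.6065 0.2196 0.048 ] 0.1256 6.2 [[251.5, 187.3], [273.1, 172.3]]
B [0.4904 0.0137 0.059 ] [ 0.6154 -0.0081  0.048 ] 0.1269 -9.9 [[307.4, 205.6], [336.0, 191.7]]
C [ 0.4533 -0.1923  0.059 ] [ 0.5783 -0.1781  0.048 ] 0.1258 6.5 [[367.7, 237.1], [382.6, 215.4]]
```

View pics/s.png

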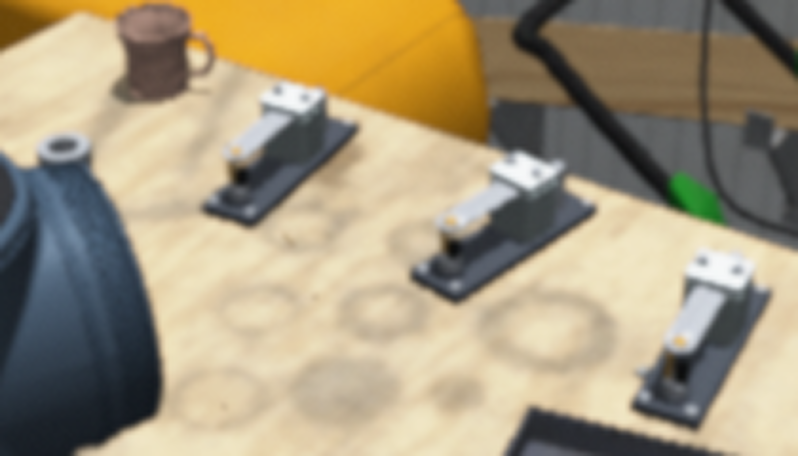

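View pics/col.png

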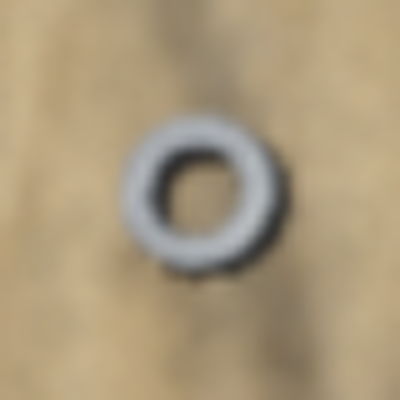

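The scene view shows rivets near (252,189), (308,208) and (369,240), which agrees with the top estimate. The collar's ring centre in the top view is at about (194.4,223.5). Next I align the tool, close the jaws and move above clamp A.

Request:
{"fn": "send_rows", "kwargs": {
  "deltas": [
    [0,0,-0.0766,0,0,0,0],
    [0,0,-0.0766,0,0,0,0],
    [0,0,-0.0766,0,0,0,0],
    [0,0,-0.0766,0,0,0,0],
    [0,0,-0.0766,0,0,0,0]
  ],
  "force": 20
}}

```text
time_s: 1.37
ee_pos: [0.2069, 0.5096, 0.2266]
ee_rot: [0.002, -3.142, 0.0]
ft_force: [0.4, 0.1, -0.4]
finger_gap: 0.0645
gripper_force: 0.0
```

Request:
{"fn": "send_rows", "kwargs": {
  "deltas": [
    [0,0,0,-0.027,-0.03,0.01,0],
    [0,0,0,-0.027,-0.03,0.01,0],
    [0,0,0,-0.027,-0.03,0.01,0],
    [0,0,0,-0.027,-0.03,0.01,0],
    [0,0,0,-0.027,-0.03,0.01,0]
  ]
}}

```text
time_s: 1.78
ee_pos: [0.3424, 0.3577, 0.1764]
ee_rot: [0.004, 3.141, 0.001]
ft_force: [1.1, 1.7, -0.2]
finger_gap: 0.0307
gripper_force: 0.0
```

Request:
{"fn": "send_rows", "kwargs": {
  "deltas": [
    [0,0,0,-0.027,-0.03,0.01,0],
    [0,0,0,-0.027,-0.03,0.01,0],
    [0,0,0,-0.027,-0.03,0.01,0],
    [0,0,0,-0.027,-0.03,0.01,0],
    [0,0,0,-0.027,-0.03,0.01,0]
  ]
}}

```text
time_s: 2.2
ee_pos: [0.4772, 0.2071, 0.1263]
ee_rot: [0.004, 3.141, 0.0]
ft_force: [0.5, -0.3, 0.4]
finger_gap: 0.0013
gripper_force: 0.0
```

Request:
{"fn": "send_rows", "kwargs": {
  "deltas": [
    [0,0,0,0,0,0,0],
    [0,0,0,0,0,0,0],
    [0,0,0,0,0,0,0],
    [0,0,0,0,0,0,0],
    [0,0,0,0,0,0,0]
  ]
}}

```text
time_s: 2.62
ee_pos: [0.4755, 0.2098, 0.127]
ee_rot: [0.002, 3.141, 0.0]
ft_force: [0.5, -0.1, 0.2]
finger_gap: 0.0006
gripper_force: 0.0
```

```bash
python3 -c "
from h import *
print(ray('top',(194.4,223.5),.024),manip.get_obs()['time_s'])"
```

```text
[0.45134575 0.36459998 0.024     ] 2.6167
```

Request:
{"fn": "send_rows", "kwargs": {
  "deltas": [
    [0,0,0,-0.001,-0.001,0.011,0],
    [0,0,0,-0.001,-0.001,0.011,0],
    [0,0,0,-0.001,-0.001,0.011,0],
    [0,0,0,0,-0.001,0.011,0],
    [0,0,0,0,0,0.01,0]
  ]
}}

```text
time_s: 3.03
ee_pos: [0.4786, 0.2045, 0.0709]
ee_rot: [-0.004, -3.14, 0.001]
ft_force: [0.3, -0.1, -0.5]
finger_gap: 0.0005
gripper_force: 0.0
```

Request:
{"fn": "send_rows", "kwargs": {
  "deltas": [
    [0,0,0,0,0,0.001,0],
    [0,0,0,0,0,0.001,0],
    [0,0,0,0,0,0,0],
    [0,0,0,0,0,0,0],
    [0,0,0,0,0,0,0]
  ]
}}

```text
time_s: 3.45
ee_pos: [0.4794, 0.2049, 0.0711]
ee_rot: [0.004, 3.141, 0.0]
ft_force: [0.6, -0.0, 0.4]
finger_gap: 0.0002
gripper_force: 0.0
```

Request:
{"fn": "send_rows", "kwargs": {
  "deltas": [
    [0,0,0,0,0,0.001,0],
    [0,0,0,0,0,0.001,0],
    [0,0,0,0,0,0,0],
    [0,0,0,0,0,0,0],
    [0,0,0,0,0,0,0]
  ]
}}

```text
time_s: 3.87
ee_pos: [0.4791, 0.2048, 0.0687]
ee_rot: [-0.004, -3.142, -0.0]
ft_force: [0.5, -0.2, 0.3]
finger_gap: 0.0006
gripper_force: 0.0
```

Request:
{"fn": "send_rows", "kwargs": {
  "deltas": [
    [0,0,0,0,0,0.001,0],
    [0,0,0,0,0,0.001,0],
    [0,0,0,0,0,0,0],
    [0,0,0,0,0,0,0],
    [0,0,0,0,0,0,0]
  ]
}}

```text
time_s: 4.28
ee_pos: [0.4791, 0.2048, 0.0666]
ee_rot: [-0.004, -3.142, 0.0]
ft_force: [0.3, 0.6, 0.5]
finger_gap: 0.0006
gripper_force: 0.0
```

Request:
{"fn": "send_rows", "kwargs": {
  "deltas": [
    [0,0,0,0,0,0.001,0],
    [0,0,0,0,0,0.001,0],
    [0,0,0,0,0,0,0],
    [0,0,0,0,0,0,0],
    [0,0,0,0,0,0,0]
  ]
}}

```text
time_s: 4.7
ee_pos: [0.4791, 0.2048, 0.0647]
ee_rot: [0.004, 3.142, 0.0]
ft_force: [-0.0, 0.6, 0.2]
finger_gap: 0.0008
gripper_force: 0.3
```

Request:
{"fn": "send_rows", "kwargs": {
  "deltas": [
    [0,0,0,0,0,0.001,0],
    [0,0,0,0,0,0.001,0],
    [0,0,0,0,0,0,0],
    [0,0,0,0,0,0,0],
    [0,0,0,0,0,0,0]
  ]
}}

```text
time_s: 5.12
ee_pos: [0.4791, 0.2048, 0.0626]
ee_rot: [0.004, 3.142, 0.0]
ft_force: [0.3, 0.0, 0.3]
finger_gap: 0.0003
gripper_force: 0.6
```

Request:
{"fn": "send_rows", "kwargs": {
  "deltas": [
    [0,0,0,0,0,0.001,0],
    [0,0,0,0,0,0.001,0],
    [0,0,0,0,0,0,0],
    [0,0,0,0,0,0,0],
    [0,0,0,0,0,0,0]
  ]
}}

```text
time_s: 5.53
ee_pos: [0.4791, 0.2048, 0.0606]
ee_rot: [0.004, 3.142, 0.0]
ft_force: [0.2, -0.0, 1.4]
finger_gap: 0.0005
gripper_force: 0.9
```

Request:
{"fn": "send_rows", "kwargs": {
  "deltas": [
    [0,0,0,0,0,0.001,0],
    [0,0,0,0,0,0.001,0],
    [0,0,0,0,0,0,0],
    [0,0,0,0,0,0,0],
    [0,0,0,0,0,0,0]
  ]
}}

```text
time_s: 5.95
ee_pos: [0.4792, 0.2049, 0.0587]
ee_rot: [0.004, 3.141, 0.0]
ft_force: [1.1, -0.6, 2.6]
finger_gap: 0.0005
gripper_force: 1.2
```

Request:
{"fn": "send_rows", "kwargs": {
  "deltas": [
    [0,0,0,0,0,0.001,0],
    [0,0,0,0,0,0.001,0],
    [0,0,0,0,0,0,0],
    [0,0,0,0,0,0,0],
    [0,0,0,0,0,0,0]
  ]
}}

```text
time_s: 6.37
ee_pos: [0.4793, 0.2048, 0.0567]
ee_rot: [0.004, 3.141, 0.0]
ft_force: [1.6, 0.2, 3.3]
finger_gap: 0.0005
gripper_force: 1.6
```

Request:
{"fn": "send_rows", "kwargs": {
  "deltas": [
    [0,0,0,0,0,0.001,0],
    [0,0,0,0,0,0.001,0],
    [0,0,0,0,0,0,0],
    [0,0,0,0,0,0,0],
    [0,0,0,0,0,0,0]
  ]
}}

```text
time_s: 6.78
ee_pos: [0.4795, 0.2049, 0.0549]
ee_rot: [0.004, 3.141, 0.0]
ft_force: [1.5, 1.2, 6.8]
finger_gap: 0.0003
gripper_force: 3.2
```

Request:
{"fn": "send_rows", "kwargs": {
  "deltas": [
    [0,0,0,0,0,0.0005,0],
    [0,0,0,0,0,0.0005,0],
    [0,0,0,0,0,0,0],
    [0,0,0,0,0,0,0],
    [0,0,0,0,0,0,0]
  ]
}}

```text
time_s: 7.2
ee_pos: [0.4796, 0.2049, 0.0541]
ee_rot: [0.004, 3.14, 0.0]
ft_force: [0.3, -1.1, 9.6]
finger_gap: 0.0004
gripper_force: 4.7
```

Request:
{"fn": "send_rows", "kwargs": {
  "deltas": [
    [0,0,0,0,0,-0.01,0],
    [0,0,0,0,0,-0.015,0],
    [0,0,0,0,0,-0.015,0],
    [0,0,0,0,0,-0.004,0],
    [0,0,0,0,0,0,0]
  ]
}}

```text
time_s: 7.62
ee_pos: [0.4792, 0.2049, 0.0984]
ee_rot: [0.004, 3.141, 0.001]
ft_force: [-0.1, 1.1, -0.2]
finger_gap: 0.0005
gripper_force: 0.0
```

Request:
{"fn": "send_rows", "kwargs": {
  "deltas": [
    [0,0,0,-0.002,-0.038,0,0],
    [0,0,0,-0.002,-0.038,0,0],
    [0,0,0,-0.002,-0.038,0,0],
    [0,0,0,-0.002,-0.038,0,0],
    [0,0,0,0,-0.038,0,0]
  ]
}}

```text
time_s: 8.03
ee_pos: [0.4858, 0.0131, 0.0968]
ee_rot: [-0.004, -3.14, -0.0]
ft_force: [0.5, -0.9, 0.8]
finger_gap: -0.0
gripper_force: 0.0
```

Request:
{"fn": "send_rows", "kwargs": {
  "deltas": [
    [0,0,0,0,0,0.01,0],
    [0,0,0,0,0,0.01,0],
    [0,0,0,0,0,0.005,0],
    [0,0,0,0,0,0,0],
    [0,0,0,0,0,0,0]
  ]
}}

```text
time_s: 8.45
ee_pos: [0.4861, 0.016, 0.072]
ee_rot: [-0.002, -3.14, -0.0]
ft_force: [-0.0, -0.5, 1.1]
finger_gap: 0.0005
gripper_force: 0.0
```

Request:
{"fn": "send_rows", "kwargs": {
  "deltas": [
    [0,0,0,-0.001,-0.001,0.002,0],
    [0,0,0,0,0,0.002,0],
    [0,0,0,0,0,0.002,0],
    [0,0,0,0,0,0.001,0],
    [0,0,0,0,0,0,0]
  ]
}}

```text
time_s: 8.87
ee_pos: [0.4877, 0.014, 0.0656]
ee_rot: [0.004, 3.141, 0.0]
ft_force: [0.7, 1.3, 1.0]
finger_gap: 0.0004
gripper_force: 0.6
```

Request:
{"fn": "send_rows", "kwargs": {
  "deltas": [
    [0,0,0,0,0,0.001,0],
    [0,0,0,0,0,0.001,0],
    [0,0,0,0,0,0,0],
    [0,0,0,0,0,0,0],
    [0,0,0,0,0,0,0]
  ]
}}

```text
time_s: 9.28
ee_pos: [0.4876, 0.0138, 0.0637]
ee_rot: [0.005, 3.141, 0.0]
ft_force: [-0.2, 2.1, 1.8]
finger_gap: 0.0002
gripper_force: 1.1
```

Request:
{"fn": "send_rows", "kwargs": {
  "deltas": [
    [0,0,0,0,0,0.001,0],
    [0,0,0,0,0,0.001,0],
    [0,0,0,0,0,0,0],
    [0,0,0,0,0,0,0],
    [0,0,0,0,0,0,0]
  ]
}}

```text
time_s: 9.7
ee_pos: [0.4876, 0.0138, 0.0617]
ee_rot: [0.004, 3.142, -0.0]
ft_force: [-0.2, 1.4, 4.2]
finger_gap: 0.0004
gripper_force: 1.7
```

Request:
{"fn": "send_rows", "kwargs": {
  "deltas": [
    [0,0,0,0,0,0.001,0],
    [0,0,0,0,0,0.001,0],
    [0,0,0,0,0,0,0],
    [0,0,0,0,0,0,0],
    [0,0,0,0,0,0,0]
  ]
}}

```text
time_s: 10.12
ee_pos: [0.4877, 0.0138, 0.0597]
ee_rot: [0.004, 3.141, -0.0]
ft_force: [0.8, 1.2, 4.5]
finger_gap: 0.0003
gripper_force: 2.3
```

Request:
{"fn": "send_rows", "kwargs": {
  "deltas": [
    [0,0,0,0,0,0.0005,0],
    [0,0,0,0,0,0.0005,0],
    [0,0,0,0,0,0,0],
    [0,0,0,0,0,0,0],
    [0,0,0,0,0,0,0]
  ]
}}

```text
time_s: 10.53
ee_pos: [0.4877, 0.0138, 0.0587]
ee_rot: [0.004, 3.141, -0.0]
ft_force: [1.3, 0.7, 5.4]
finger_gap: 0.0007
gripper_force: 2.7
```

Request:
{"fn": "send_rows", "kwargs": {
  "deltas": [
    [0,0,0,0,0,0.0005,0],
    [0,0,0,0,0,0.0005,0],
    [0,0,0,0,0,0,0],
    [0,0,0,0,0,0,0],
    [0,0,0,0,0,0,0]
  ]
}}

```text
time_s: 10.95
ee_pos: [0.4878, 0.0138, 0.0578]
ee_rot: [0.004, 3.141, -0.0]
ft_force: [0.2, 1.4, 5.2]
finger_gap: 0.0007
gripper_force: 3.0
```

6 N with no rubber yet; 2 mm more gives at most about 15 N.

Request:
{"fn": "send_rows", "kwargs": {
  "deltas": [
    [0,0,0,0,0,0.0005,0],
    [0,0,0,0,0,0.0005,0],
    [0,0,0,0,0,0,0],
    [0,0,0,0,0,0,0],
    [0,0,0,0,0,0,0]
  ]
}}

```text
time_s: 11.37
ee_pos: [0.4879, 0.0138, 0.0569]
ee_rot: [0.004, 3.141, -0.0]
ft_force: [1.0, 1.0, 6.5]
finger_gap: 0.0004
gripper_force: 3.3
```

Request:
{"fn": "send_rows", "kwargs": {
  "deltas": [
    [0,0,0,0,0,0.0005,0],
    [0,0,0,0,0,0.0005,0],
    [0,0,0,0,0,0,0],
    [0,0,0,0,0,0,0],
    [0,0,0,0,0,0,0]
  ]
}}

```text
time_s: 11.78
ee_pos: [0.488, 0.0137, 0.0559]
ee_rot: [0.004, 3.141, -0.0]
ft_force: [0.6, 1.8, 8.1]
finger_gap: 0.0006
gripper_force: 3.7
```

Request:
{"fn": "send_rows", "kwargs": {
  "deltas": [
    [0,0,0,0,0,0.0005,0],
    [0,0,0,0,0,0.0005,0],
    [0,0,0,0,0,0,0],
    [0,0,0,0,0,0,0],
    [0,0,0,0,0,0,0]
  ]
}}

```text
time_s: 12.2
ee_pos: [0.4881, 0.0137, 0.0551]
ee_rot: [0.004, 3.14, -0.0]
ft_force: [-0.3, 0.7, 9.3]
finger_gap: 0.0006
gripper_force: 5.0
```

Request:
{"fn": "send_rows", "kwargs": {
  "deltas": [
    [0,0,0,0,0,0.0005,0],
    [0,0,0,0,0,0.0003,0],
    [0,0,0,0,0,0,0],
    [0,0,0,0,0,0,0],
    [0,0,0,0,0,0,0]
  ]
}}

```text
time_s: 12.62
ee_pos: [0.4882, 0.0137, 0.0545]
ee_rot: [0.004, 3.14, -0.0]
ft_force: [-0.6, 0.9, 12.7]
finger_gap: 0.0002
gripper_force: 6.2
```

Request:
{"fn": "send_rows", "kwargs": {
  "deltas": [
    [0,0,0,0,0,-0.01,0],
    [0,0,0,0,0,-0.015,0],
    [0,0,0,0,0,-0.015,0],
    [0,0,0,0,0,-0.004,0],
    [0,0,0,0.003,-0.014,0,0]
  ]
}}

```text
time_s: 13.03
ee_pos: [0.485, 0.0007, 0.0985]
ee_rot: [0.002, 3.14, -0.0]
ft_force: [-0.2, -0.0, -0.8]
finger_gap: 0.0005
gripper_force: 0.0
```

Request:
{"fn": "send_rows", "kwargs": {
  "deltas": [
    [0,0,0,0.007,-0.038,0,0],
    [0,0,0,0.007,-0.038,0,0],
    [0,0,0,0.007,-0.038,0,0],
    [0,0,0,0.007,-0.038,0,0],
    [0,0,0,0.007,-0.038,0,0]
  ]
}}

```text
time_s: 13.45
ee_pos: [0.4478, -0.1917, 0.0972]
ee_rot: [-0.004, -3.141, -0.001]
ft_force: [0.5, -0.3, 0.4]
finger_gap: 0.0008
gripper_force: 0.0
```

Request:
{"fn": "send_rows", "kwargs": {
  "deltas": [
    [0,0,0,0,0,0.01,0],
    [0,0,0,0,0,0.01,0],
    [0,0,0,0,0,0.005,0],
    [0,0,0,0,0,0,0],
    [0,0,0,0,0,0,0]
  ]
}}

```text
time_s: 13.87
ee_pos: [0.4489, -0.1889, 0.0723]
ee_rot: [-0.002, -3.14, -0.001]
ft_force: [0.4, 0.2, 0.4]
finger_gap: 0.0005
gripper_force: 0.0
```

Request:
{"fn": "send_rows", "kwargs": {
  "deltas": [
    [0,0,0,-0.002,-0.003,0.002,0],
    [0,0,0,0,0,0.002,0],
    [0,0,0,0,0,0.002,0],
    [0,0,0,0,0,0.002,0],
    [0,0,0,0,0,0,0]
  ]
}}

```text
time_s: 14.28
ee_pos: [0.4512, -0.193, 0.0647]
ee_rot: [0.004, 3.141, -0.0]
ft_force: [1.1, 0.4, 2.3]
finger_gap: 0.0006
gripper_force: 0.9
```

Request:
{"fn": "send_rows", "kwargs": {
  "deltas": [
    [0,0,0,0,0,0.001,0],
    [0,0,0,0,0,0.001,0],
    [0,0,0,0,0,0.001,0],
    [0,0,0,0,0,0,0],
    [0,0,0,0,0,0,0]
  ]
}}

```text
time_s: 14.7
ee_pos: [0.4512, -0.1932, 0.062]
ee_rot: [0.004, 3.141, -0.0]
ft_force: [2.3, 1.2, 2.7]
finger_gap: 0.0005
gripper_force: 1.7
```

Request:
{"fn": "send_rows", "kwargs": {
  "deltas": [
    [0,0,0,0,0,0.001,0],
    [0,0,0,0,0,0.001,0],
    [0,0,0,0,0,0,0],
    [0,0,0,0,0,0,0],
    [0,0,0,0,0,0,0]
  ]
}}

```text
time_s: 15.12
ee_pos: [0.4512, -0.1932, 0.06]
ee_rot: [0.004, 3.141, -0.0]
ft_force: [2.7, 2.2, 5.1]
finger_gap: 0.0006
gripper_force: 2.3
```

Request:
{"fn": "send_rows", "kwargs": {
  "deltas": [
    [0,0,0,0,0,0.0005,0],
    [0,0,0,0,0,0.0005,0],
    [0,0,0,0,0,0,0],
    [0,0,0,0,0,0,0],
    [0,0,0,0,0,0,0]
  ]
}}

```text
time_s: 15.53
ee_pos: [0.4512, -0.1932, 0.059]
ee_rot: [0.004, 3.141, -0.0]
ft_force: [2.8, 1.6, 6.1]
finger_gap: 0.0005
gripper_force: 2.6
```

Clamp C matches clamp B's slope (0.6 N/mm), so it is sound and A is the soft one. I'll press C on to its stop.

Request:
{"fn": "send_rows", "kwargs": {
  "deltas": [
    [0,0,0,0,0,0.0005,0],
    [0,0,0,0,0,0.0005,0],
    [0,0,0,0,0,0,0],
    [0,0,0,0,0,0,0],
    [0,0,0,0,0,0,0]
  ]
}}

```text
time_s: 15.95
ee_pos: [0.4513, -0.1932, 0.058]
ee_rot: [0.004, 3.141, -0.0]
ft_force: [3.4, 2.0, 6.4]
finger_gap: 0.0007
gripper_force: 3.0
```

Request:
{"fn": "send_rows", "kwargs": {
  "deltas": [
    [0,0,0,0,0,0.0005,0],
    [0,0,0,0,0,0.0005,0],
    [0,0,0,0,0,0,0],
    [0,0,0,0,0,0,0],
    [0,0,0,0,0,0,0]
  ]
}}

```text
time_s: 16.37
ee_pos: [0.4514, -0.1932, 0.0571]
ee_rot: [0.004, 3.141, -0.001]
ft_force: [4.3, 1.9, 6.1]
finger_gap: 0.0007
gripper_force: 3.4
```

Request:
{"fn": "send_rows", "kwargs": {
  "deltas": [
    [0,0,0,0,0,0.0005,0],
    [0,0,0,0,0,0.0005,0],
    [0,0,0,0,0,0,0],
    [0,0,0,0,0,0,0],
    [0,0,0,0,0,0,0]
  ]
}}

```text
time_s: 16.78
ee_pos: [0.4514, -0.1932, 0.0561]
ee_rot: [0.005, 3.141, -0.001]
ft_force: [3.0, 1.9, 8.3]
finger_gap: 0.0006
gripper_force: 3.8
```

Request:
{"fn": "send_rows", "kwargs": {
  "deltas": [
    [0,0,0,0,0,0.0005,0],
    [0,0,0,0,0,0.0003,0],
    [0,0,0,0,0,0,0],
    [0,0,0,0,0,0,0],
    [0,0,0,0,0,0,0]
  ]
}}

```text
time_s: 17.2
ee_pos: [0.4515, -0.1932, 0.0554]
ee_rot: [0.004, 3.14, -0.001]
ft_force: [2.7, 3.3, 8.1]
finger_gap: 0.0003
gripper_force: 4.1
```

Request:
{"fn": "send_rows", "kwargs": {
  "deltas": [
    [0,0,0,0,0,0.0005,0],
    [0,0,0,0,0,0.0005,0],
    [0,0,0,0,0,0,0],
    [0,0,0,0,0,0,0],
    [0,0,0,0,0,0,0]
  ]
}}

```text
time_s: 17.62
ee_pos: [0.4516, -0.1933, 0.0545]
ee_rot: [0.004, 3.14, -0.001]
ft_force: [3.7, 2.5, 9.4]
finger_gap: 0.0007
gripper_force: 4.3
```

Request:
{"fn": "send_rows", "kwargs": {
  "deltas": [
    [0,0,0,0,0,0.0005,0],
    [0,0,0,0,0,0.0005,0],
    [0,0,0,0,0,0,0],
    [0,0,0,0,0,0,0],
    [0,0,0,0,0,0,0]
  ]
}}

```text
time_s: 18.03
ee_pos: [0.4517, -0.1933, 0.0536]
ee_rot: [0.005, 3.14, -0.001]
ft_force: [3.9, 2.5, 10.5]
finger_gap: 0.0005
gripper_force: 5.2
```

Request:
{"fn": "send_rows", "kwargs": {
  "deltas": [
    [0,0,0,0,0,0.0004,0],
    [0,0,0,0,0,0.0003,0],
    [0,0,0,0,0,0,0],
    [0,0,0,0,0,0,0],
    [0,0,0,0,0,0,0]
  ]
}}

```text
time_s: 18.45
ee_pos: [0.4518, -0.1933, 0.0531]
ee_rot: [0.005, 3.14, -0.001]
ft_force: [2.9, 4.7, 12.1]
finger_gap: 0.0001
gripper_force: 6.4
```

All three leaves are on their stops. Now to the collar.

Request:
{"fn": "send_rows", "kwargs": {
  "deltas": [
    [0,0,0,0,0,-0.01,0.093],
    [0,0,0,0,0,-0.02,0.093],
    [0,0,0,0,0,-0.025,0.093],
    [0,0,0,0,0,-0.025,0.093],
    [0,0,0,0,0.03,-0.02,0.093]
  ]
}}

```text
time_s: 18.87
ee_pos: [0.451, -0.1656, 0.1536]
ee_rot: [0.008, 3.142, -0.002]
ft_force: [0.7, 0.6, -0.5]
finger_gap: 0.0291
gripper_force: 0.0
```

Request:
{"fn": "send_rows", "kwargs": {
  "deltas": [
    [0,0,0,0,0.04,0,0.093],
    [0,0,0,0,0.04,0,0.093],
    [0,0,0,0,0.04,0,0.093],
    [0,0,0,0,0.04,0,0.093],
    [0,0,0,0,0.04,0,0.093]
  ]
}}

```text
time_s: 19.28
ee_pos: [0.4504, 0.0384, 0.152]
ee_rot: [-0.005, -3.14, 0.001]
ft_force: [1.4, -0.1, -0.8]
finger_gap: 0.0625
gripper_force: 0.0
```

Request:
{"fn": "send_rows", "kwargs": {
  "deltas": [
    [0,0,0,0,0.04,0,0.093],
    [0,0,0,0,0.04,0,0.093],
    [0,0,0,0,0.04,0,0.093],
    [0,0,0,0,0.04,0,0.093],
    [0,0,0,0,0.04,0,0.093]
  ]
}}

```text
time_s: 19.7
ee_pos: [0.4511, 0.2384, 0.1518]
ee_rot: [-0.004, -3.14, 0.002]
ft_force: [0.6, -0.5, 0.2]
finger_gap: 0.0924
gripper_force: 0.0
```

Request:
{"fn": "send_rows", "kwargs": {
  "deltas": [
    [0,0,0,0,0.04,0,0.093],
    [0,0,0,0,0.04,0,0.093],
    [0,0,0,0,0.04,0,0.093],
    [0,0,0,0,0.007,0,0.093],
    [0,0,0,0,0,0,0.093]
  ]
}}

```text
time_s: 20.12
ee_pos: [0.4516, 0.3652, 0.1513]
ee_rot: [0.0, -3.14, 0.002]
ft_force: [-0.7, -0.1, -0.6]
finger_gap: 0.093
gripper_force: 0.0
```

Request:
{"fn": "send_rows", "kwargs": {
  "deltas": [
    [0,0,-0.054,0,0,0,0.093],
    [0,0,-0.054,0,0,0,0.093],
    [0,0,0,0,0,0,0.093],
    [0,0,0,0,0,0,0.093],
    [0,0,0,0,0,0,0.093]
  ]
}}

```text
time_s: 20.53
ee_pos: [0.4526, 0.3628, 0.1522]
ee_rot: [0.161, -3.137, 0.001]
ft_force: [-0.0, 0.4, 0.1]
finger_gap: 0.0926
gripper_force: 0.0
```

```bash
cat > d.py <<'E'
import sys;from h import *
from scipy.spatial.transform import Rotation as R
o=manip.get_obs();t=np.array([float(a) for a in sys.argv[1:4]])
print(o["ee_pos"].round(4),"tool delta",(R.from_rotvec(o["ee_rot"]).inv().apply(t-o["ee_pos"])).round(4),R.from_rotvec(o["ee_rot"]).as_matrix()[:,:2].T.round(3).tolist(),o["time_s"])
E
python3 d.py .4513 .3646 .06
```

```text
[0.4526 0.3628 0.1522] tool delta [0.0011 0.0019 0.0922] [[-0.995, -0.102, 0.001], [-0.102, 0.995, -0.001]] 20.5333
```

Request:
{"fn": "send_rows", "kwargs": {
  "deltas": [
    [0,0,0,0.001,0.002,0.025,0.093],
    [0,0,0,0,0,0.03,0.093],
    [0,0,0,0,0,0.025,0.093],
    [0,0,0,0,0,0.02,0.093],
    [0,0,0,0,0,0.01,0.093]
  ]
}}

```text
time_s: 20.95
ee_pos: [0.4504, 0.3646, 0.0399]
ee_rot: [0.163, -3.134, 0.003]
ft_force: [-0.4, 0.1, -0.2]
finger_gap: 0.0933
gripper_force: 0.0
```

Request:
{"fn": "send_rows", "kwargs": {
  "deltas": [
    [0,0,0,0,0,0.012,0.093],
    [0,0,0,0,0,0.01,0.093],
    [0,0,0,0,0,0.008,0.093],
    [0,0,0,0,0,0,0.093],
    [0,0,0,0,0,0,0.093]
  ]
}}

```text
time_s: 21.37
ee_pos: [0.4514, 0.3658, 0.0125]
ee_rot: [-0.165, 3.137, 0.0]
ft_force: [0.5, 0.0, 0.6]
finger_gap: 0.0933
gripper_force: 0.0
```

Request:
{"fn": "send_rows", "kwargs": {
  "deltas": [
    [0,0,0,0,0,0,0.04],
    [0,0,0,0,0,0,0.04],
    [0,0,0,0,0,0,0.04],
    [0,0,0,0,0,0,0.04],
    [0,0,0,0,0,0,0.04]
  ],
  "force": 20
}}

```text
time_s: 21.78
ee_pos: [0.4514, 0.3658, 0.0126]
ee_rot: [-0.165, 3.137, 0.0]
ft_force: [-0.2, -0.1, -0.2]
finger_gap: 0.0646
gripper_force: 0.0
```

Request:
{"fn": "send_rows", "kwargs": {
  "deltas": [
    [0,0,0,0,0,0,0.03],
    [0,0,0,0,0,0,0.03],
    [0,0,0,0,0,0,0.03],
    [0,0,0,0,0,0,0.03],
    [0,0,0,0,0,0,0.03]
  ]
}}

```text
time_s: 22.2
ee_pos: [0.4513, 0.3657, 0.0123]
ee_rot: [0.165, -3.137, 0.0]
ft_force: [-0.3, -2.0, 0.8]
finger_gap: 0.0438
gripper_force: 20.0
```

Request:
{"fn": "send_rows", "kwargs": {
  "deltas": [
    [0,0,0,0,0,-0.015,0.03],
    [0,0,0,0,0,-0.02,0.03],
    [0,0,0,0,0,-0.025,0.03],
    [0,0,0,0,0,-0.025,0.03],
    [0,0,0,0,0,-0.015,0.03]
  ]
}}

```text
time_s: 22.62
ee_pos: [0.4518, 0.3662, 0.1146]
ee_rot: [-0.165, 3.136, 0.002]
ft_force: [0.8, -0.4, -2.0]
finger_gap: 0.0439
gripper_force: 20.0
```

Request:
{"fn": "send_rows", "kwargs": {
  "deltas": [
    [0,0,0,-0.014,-0.016,0,0.03],
    [0,0,0,-0.014,-0.016,0,0.03],
    [0,0,0,-0.014,-0.016,0,0.03],
    [0,0,0,-0.014,-0.016,0,0.03],
    [0,0,0,-0.014,-0.016,0,0.03]
  ]
}}

```text
time_s: 23.03
ee_pos: [0.5298, 0.2928, 0.1121]
ee_rot: [0.165, -3.137, 0.0]
ft_force: [-0.2, 0.5, -1.1]
finger_gap: 0.0444
gripper_force: 20.0
```

Request:
{"fn": "send_rows", "kwargs": {
  "deltas": [
    [0,0,0,-0.014,-0.016,0,0.03],
    [0,0,0,-0.014,-0.016,0,0.03],
    [0,0,0,-0.014,-0.016,0,0.03],
    [0,0,0,-0.014,-0.016,0,0.03],
    [0,0,0,-0.014,-0.016,0,0.03]
  ]
}}

```text
time_s: 23.45
ee_pos: [0.6079, 0.2206, 0.112]
ee_rot: [0.165, -3.137, 0.0]
ft_force: [-0.1, 0.3, -0.8]
finger_gap: 0.0439
gripper_force: 20.0
```

Request:
{"fn": "send_rows", "kwargs": {
  "deltas": [
    [0,0,0,0,0,0,0.03],
    [0,0,0,0,0,0,0.03],
    [0,0,0,0,0,0,0.03],
    [0,0,0,0,0,0,0.03],
    [0,0,0,0,0,0,0.03]
  ]
}}

```text
time_s: 23.87
ee_pos: [0.6068, 0.222, 0.1123]
ee_rot: [0.167, -3.137, -0.0]
ft_force: [-0.3, 0.3, -1.2]
finger_gap: 0.0438
gripper_force: 20.0
```

```bash
python3 d.py .6066 .2207 .065; python3 - <<'E'
from h import *
a=manip.camera("scene");b=manip.camera("top")
cv2.imwrite("pics/pl.png",np.hstack([cv2.resize(a[120:220,220:320],(400,400),interpolation=2),cv2.resize(b[130:230,200:300],(400,400),interpolation=2)]))
E
```

```text
[0.6068 0.222  0.1123] tool delta [ 0.0003 -0.0013  0.0473] [[-0.994, -0.106, 0.0], [-0.106, 0.994, 0.0]] 23.8667
```

View pics/pl.png

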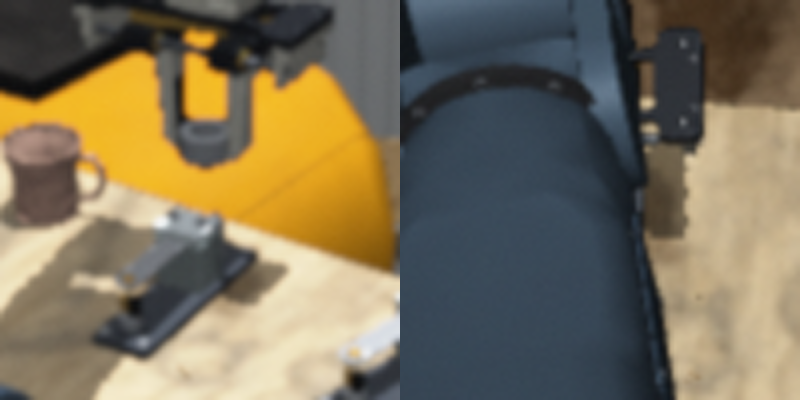

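The collar hangs level in the jaws above clamp A. Lowering with force checks.

Request:
{"fn": "send_rows", "kwargs": {
  "deltas": [
    [0,0,0,0,-0.0013,0.006,0.03],
    [0,0,0,0,0,0.008,0.03],
    [0,0,0,0,0,0.006,0.03],
    [0,0,0,0,0,0.005,0.03],
    [0,0,0,0,0,0.005,0.03]
  ]
}}

```text
time_s: 24.38
ee_pos: [0.6073, 0.22, 0.0814]
ee_rot: [0.165, -3.136, 0.0]
ft_force: [-0.9, -0.5, -0.9]
finger_gap: 0.0444
gripper_force: 20.0
```

Request:
{"fn": "send_rows", "kwargs": {
  "deltas": [
    [0,0,0,0,0,0.005,0.03],
    [0,0,0,0,0,0.004,0.03],
    [0,0,0,0,0,0.003,0.03],
    [0,0,0,0,0,0,0.03],
    [0,0,0,0,0,0,0.03]
  ]
}}

```text
time_s: 24.8
ee_pos: [0.6075, 0.2201, 0.0703]
ee_rot: [0.165, -3.137, 0.0]
ft_force: [-0.1, -1.3, -1.6]
finger_gap: 0.044
gripper_force: 20.0
```

Request:
{"fn": "send_rows", "kwargs": {
  "deltas": [
    [0,0,0,0,0,0.003,0.03],
    [0,0,0,0,0,0.003,0.03],
    [0,0,0,0,0,0.003,0.03],
    [0,0,0,0,0,0.002,0.03],
    [0,0,0,0,0,0,0.03]
  ]
}}

```text
time_s: 25.22
ee_pos: [0.6072, 0.22, 0.0587]
ee_rot: [0.165, -3.136, 0.0]
ft_force: [0.6, 0.5, -1.0]
finger_gap: 0.044
gripper_force: 20.0
```

No contact so far and the underside is past the post top. I'll keep lowering to a TCP height of about 0.025.

Request:
{"fn": "send_rows", "kwargs": {
  "deltas": [
    [0,0,0,0,0,0.002,0.03],
    [0,0,0,0,0,0.002,0.03],
    [0,0,0,0,0,0.002,0.03],
    [0,0,0,0,0,0.001,0.03],
    [0,0,0,0,0,0,0.03]
  ]
}}

```text
time_s: 25.63
ee_pos: [0.6073, 0.22, 0.052]
ee_rot: [0.165, -3.137, 0.0]
ft_force: [-0.1, -0.1, -1.6]
finger_gap: 0.0438
gripper_force: 20.0
```

Request:
{"fn": "send_rows", "kwargs": {
  "deltas": [
    [0,0,0,0,0,0.004,0.03],
    [0,0,0,0,0,0.004,0.03],
    [0,0,0,0,0,0.002,0.03],
    [0,0,0,0,0,0.001,0.03],
    [0,0,0,0,0,0,0.03]
  ]
}}

```text
time_s: 26.05
ee_pos: [0.6073, 0.22, 0.0409]
ee_rot: [0.165, -3.137, 0.0]
ft_force: [0.8, 0.1, -0.8]
finger_gap: 0.0443
gripper_force: 20.0
```

Request:
{"fn": "send_rows", "kwargs": {
  "deltas": [
    [0,0,0,0,0,0.005,0.03],
    [0,0,0,0,0,0.005,0.03],
    [0,0,0,0,0,0.003,0.03],
    [0,0,0,0,0,0.002,0.03],
    [0,0,0,0,0,0,0.03]
  ]
}}

```text
time_s: 26.47
ee_pos: [0.6072, 0.22, 0.0257]
ee_rot: [0.165, -3.136, 0.0]
ft_force: [-0.3, -0.2, -0.9]
finger_gap: 0.0438
gripper_force: 20.0
```

Request:
{"fn": "send_rows", "kwargs": {
  "deltas": [
    [0,0,0,0,0,0.001,0.03],
    [0,0,0,0,0,0.001,0.03],
    [0,0,0,0,0,0.001,0.03],
    [0,0,0,0,0,0,0.03],
    [0,0,0,0,0,0,0.03]
  ]
}}

```text
time_s: 26.88
ee_pos: [0.6075, 0.2201, 0.0234]
ee_rot: [-0.165, 3.137, -0.0]
ft_force: [-0.6, -0.4, -1.1]
finger_gap: 0.0441
gripper_force: 20.0
```

Request:
{"fn": "send_rows", "kwargs": {
  "deltas": [
    [0,0,0,0,0,0,0.06],
    [0,0,0,0,0,0,0.06],
    [0,0,0,0,0,0,0.07],
    [0,0,0,0,0,0,0.07],
    [0,0,0,0,0,0,0.07]
  ]
}}

```text
time_s: 27.3
ee_pos: [0.6076, 0.2201, 0.0235]
ee_rot: [-0.165, 3.137, 0.0]
ft_force: [0.6, -0.3, -0.5]
finger_gap: 0.0692
gripper_force: 0.0
```

Request:
{"fn": "send_rows", "kwargs": {
  "deltas": [
    [0,0,0,0,0,-0.01,0.07],
    [0,0,0,0,0,-0.02,0.07],
    [0,0,0,0,0,-0.03,0.07],
    [0,0,0,0,0,-0.035,0.07],
    [0,0,0,0,0,-0.035,0.07]
  ]
}}

```text
time_s: 27.72
ee_pos: [0.6071, 0.22, 0.1553]
ee_rot: [0.165, -3.137, 0.0]
ft_force: [0.8, -0.1, 0.1]
finger_gap: 0.07
gripper_force: 0.0
```

Request:
{"fn": "send_rows", "kwargs": {
  "deltas": [
    [0,0,0,0.035,0,-0.01,0.07],
    [0,0,0,0.035,0,0,0.07],
    [0,0,0,0.035,0,0,0.07],
    [0,0,0,0.035,0.03,0,0.07],
    [0,0,0,0.03,0.03,0,0.07]
  ]
}}

```text
time_s: 28.13
ee_pos: [0.4348, 0.2582, 0.1643]
ee_rot: [-0.161, 3.137, 0.0]
ft_force: [0.3, 1.2, -0.5]
finger_gap: 0.0701
gripper_force: 0.0
```

Request:
{"fn": "send_rows", "kwargs": {
  "deltas": [
    [0,0,0,0,0.04,0,0.07],
    [0,0,0,0,0.04,0,0.07],
    [0,0,0,0,0.04,0,0.07],
    [0,0,0,0,0,0,0.07],
    [0,0,0,0,0,0,0.07]
  ]
}}

```text
time_s: 28.55
ee_pos: [0.4232, 0.3796, 0.1638]
ee_rot: [-0.17, 3.137, 0.0]
ft_force: [0.2, 0.2, -0.1]
finger_gap: 0.0701
gripper_force: 0.0
```

```bash
python3 - <<'E'
from h import *
a=manip.camera("scene");b=manip.camera("top")
cv2.imwrite("pics/end.png",np.hstack([cv2.resize(a[140:240,220:320],(400,400),interpolation=2),cv2.resize(b[150:230,180:260],(400,400),interpolation=2)]))
E
```

View pics/end.png

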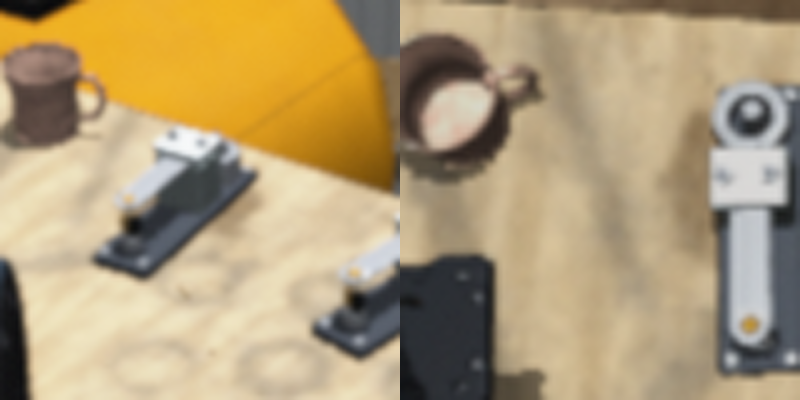

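The top view shows the collar flat around clamp A's post: ring centre near crop pixel (750,117), post top at (750,110). The beaker hasn't moved. Handing in.

```bash
python3 -c "
from rig import manip
print(manip.finish_job())"
```

```text
the job is handed in; nothing more can be done
None
```

I pressed all three leaves onto their rubber stops (about 13 N at most); the soft one is in the leftmost clamp in the top view (about 0.3 N/mm, no preload), the collar lies over its post, and the job is handed in, with no verdict returned.

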